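# Check a sprung trip rail with a fingertip

### The arm

A 6-joint arm with a two-finger parallel gripper is mounted at the origin on a cart in front of the work surface, level with it; the furniture and walls round the work are solid. World frame = base frame: x ahead of the robot, y to its left, z up, the work surface at z = 0. Lengths are in m, angles in degrees, forces in N, time in s.
With the tool pointing down it reaches from about 0.4 to 0.825 m from the base axis. Payload 7 kg.
Tool frame: the origin (TCP) lies between the finger pads, 19 mm behind the fingertips; this is the grasp point; z points along the fingers, y is the line along which they close (so a half turn about z gives the same grasp; the last joint's range is limited). The gripper opens to 88 mm and grips with 3 to 60 N. Pads are 19 mm wide; open, the fingers measure 130 mm over their backs; the gripper's body (78 mm by 193 mm) begins 47 mm behind the grasp point.
Start: joints at [86.923, 20.546, 0.682, 0, -70.136, -16.507], TCP at [0.226, 0.636, 0.245] pointing down, gripper open.
Joint ranges: [-176.03, 176.03], [-82.01, 121.73], [-58.28, 71.71], [-173.87, 95.51], [-174.79, -0.11], [-173.66, 173.66]. Speed limits (degrees/s): [136.94, 136.94, 172.46, 180, 180, 180].

### API

Orientations are given as [roll, pitch, yaw] about the fixed x, y, z axes, in that order (R = Rz(yaw) Ry(pitch) Rx(roll)).
In Python, from plant import ctrl, cams, workorder gives the robot as it stands.
- The arm moves only by the tool play_rows, never from a script. Its argument "motion" is a list of rows, each an object of numbers: "x", "y", "z": the shift along the tool's x, y, z normalised to -1 to 1, where 1 is 0.025 m; "rx", "ry", "rz": the turn, a rotation vector about the tool's x, y, z normalised to -1 to 1, where 1 is 4 degrees. A call has 1 to 20 rows; each row shifts and turns the commanded pose from where the row before left it, along the tool's axes as they then stand; what a row does not reach is not made up. A row lasts 1/8 s, in which the tool goes at most 62.5 mm and 10.7 degrees, less where a joint would pass 70% of its speed; a pose out of reach is approached as far as the arm can. A call with a number of a shift or a turn outside -1 to 1 is refused whole. A call with a gripper value outside its range is refused whole. "fingers" is the opening, from -1 (shut) to 1 (fully open), set as the call begins (left out, the last holds). The fingers move at their own pace and stop on an object; the grip force is fixed at half the most. Time passes only in rows, so rows that do not move let the fingers close. It gives the time, the measured TCP pose, the force, the opening and the grip force at its end, in the units of the state.
- ctrl.get_obs(): the state, without advancing time (a new reading comes with each control period).
- cams.snapshot(name): name is "scene" or "top"; returns the picture (420x560x3 uint8, blue, green, red); there is no depth.
- cams.get_calibration(name): a dict with "vertical_fov" (degrees; the focal length in pixels is half the picture's height over the tangent of half this angle, whatever the lens; pixels are square), "cx", "cy" (the principal point, pixels), "k1" (the pictures are not rectified: a ray, as slopes to the right and down, at radius r is drawn at 1 + k1 r^2 times it, then the intrinsics apply), "position" and "rotation" of the camera in the world. Camera axes: x right, y up, looking along -z (the intrinsics and any distortion apply to the point x, -y, -z); pixel columns grow to the right and rows downward; lengths in m; the calibration is good to about 2 mm. A picture is of the moment at which its call begins. get_calibration takes no time and is no camera call.
- workorder.close_job(): hands the job in; it is judged then, once.
The state is a dict: "clock": time; "joint_pos": joint angles; "qvel": joint speeds; "tau": joint torques, N m; "tool_pos": TCP position; "orientation": TCP orientation; "force": force on the tool from outside, world axes, zero at the start; "moment": the same for the moment, N m; "opening": finger opening in m; "gripper_force": force on a finger pad.
Only numpy, scipy, OpenCV 4.12 (cv2) and the standard library are available. Lean on these libraries where they do the work, as an engineer would, in place of code of your own. Each camera call takes 0.05 s, during which the arm holds its last target. There are 200 camera calls.

### The job

Check that the machine's sprung trip rail closes its switch everywhere: with the fingertips together, press it lightly down at its straight end and run along it, over every screw head in turn and round the bend to the curved end, keeping it pressed a little all the way but never down to its stop; then let it spring back up. Only touch the rail: do not lift it or shift its board, and leave the other things alone.

Things in the scene. Friction and masses are not known exactly. Their poses are not given: they have to be found in the camera images.
- test_board: plywood test board, 190x300x15 mm, about 2.3 kg with its rail, loose on the table; origin at the centre of its underside, z up. It carries a flat level aluminium rail, 22 mm wide and 10 mm thick, top 60 mm above the table when up, shaped like a hockey stick: straight along the board's y at x = +45 mm from y = -110 to +20 mm, then a quarter circle to its end at (-45, +110) mm
- trip_rail (a joint): how far the sprung rail is pressed down, m: 0 up, 0.010 at its bottom stop. The whole rail sinks level wherever it is pressed and springs back when let go. It takes about 2.5 N to start and 7 N at the bottom stop; the switch below is closed from 0.0015 on
- screw_1 (a point): first of eight dark flush screw heads (9 mm across, 36 mm apart) along the rail's centre line: the point at the rail's top face, at (45, -100) mm in the board's frame; moves with the rail; 10 mm from the straight end
- screw_2 (a point): second of eight dark flush screw heads (9 mm across, 36 mm apart) along the rail's centre line: the point at the rail's top face, at (45, -64) mm in the board's frame; moves with the rail
- screw_3 (a point): third of eight dark flush screw heads (9 mm across, 36 mm apart) along the rail's centre line: the point at the rail's top face, at (45, -28) mm in the board's frame; moves with the rail
- screw_4 (a point): fourth of eight dark flush screw heads (9 mm across, 36 mm apart) along the rail's centre line: the point at the rail's top face, at (45, 8) mm in the board's frame; moves with the rail
- screw_5 (a point): fifth of eight dark flush screw heads (9 mm across, 36 mm apart) along the rail's centre line: the point at the rail's top face, at (42, 43) mm in the board's frame; moves with the rail
- screw_6 (a point): sixth of eight dark flush screw heads (9 mm across, 36 mm apart) along the rail's centre line: the point at the rail's top face, at (26, 75) mm in the board's frame; moves with the rail
- screw_7 (a point): seventh of eight dark flush screw heads (9 mm across, 36 mm apart) along the rail's centre line: the point at the rail's top face, at (-1, 98) mm in the board's frame; moves with the rail
- screw_8 (a point): eighth of eight dark flush screw heads (9 mm across, 36 mm apart) along the rail's centre line: the point at the rail's top face, at (-35, 109) mm in the board's frame; moves with the rail; 10 mm from the curved end
- offcut_b: small trapezoidal pine offcut, 34x64x18 mm, loose on the board inside the bend of the rail; origin at the centre of its underside; to be left alone
- brass_screw: small brass-coloured wood screw, 8x38x8 mm, lying loose on the board inside the bend of the rail; origin at the centre of its underside; to be left alone
- masking_tape: roll of masking tape lying flat, 102 mm across, 24 mm high, loose on the table at one side; origin at the centre of its underside; to be left alone
- wedge: small wooden wedge, 38x100x22 mm, loose on the table at one side; origin at the centre of its underside; to be left alone
- sanding_block: reddish brown sanding block with a curved back, 69x136x41 mm, loose on the table at one side; origin at the centre of its underside; to be left alone
- pliers: pliers with red handles lying flat, 56x170x13 mm, loose on the table at one side; origin at the centre of its underside; to be left alone

How it is judged:
By the outcome, as a careful person would: the job done as asked, in the order asked, and still so for the second after the job is handed in, with the robot touching nothing.
It also fails if it takes over 42 s, if anything falls off the work surface, if the arm or the gripper's body presses on something with over 40 N, if the wrist force passes 120 N, or if a joint passes its speed limit or range.

## Working session

There is one attempt and no reset: what is moved stays moved. The work goes in short steps, Python scripts to look and compute and a tool call to move; the robot and the scene stay as the last step left them, time stands still between calls to the robot, and variables do not carry over. Pictures are saved under pics/ and viewed, at most 10 in all, crops included, and the job is handed in when it is done.

Besides the shell and the picture viewer there is one more tool, called after "Emit:" by a JSON object that holds its "fn" and its "kwargs", one argument or row to a line. play_rows: Moves the arm, as the interface text tells. Its arguments: {"type":"object","properties":{"motion":{"type":"array"},"fingers":{"type":"number"}},"required":["motion"]}

```bash
mkdir -p pics; python3 - <<'E'
from plant import ctrl,cams
import cv2
o=ctrl.get_obs();print(o)
for n in("top","scene"):
    cv2.imwrite(f"pics/{n}0.png",cams.snapshot(n));print(cams.get_calibration(n))
E
```

```text
{'clock': 0.0, 'joint_pos': array([ 8.69231169e+01,  2.05905797e+01,  6.36098927e-01, -1.91354371e-02,
       -7.01380603e+01, -1.65070914e+01]), 'qvel': array([-0.00249478,  0.09502347, -0.02358331,  0.02983639, -0.01657906,
        0.02060777]), 'tau': array([ 1.22572428e-04, -5.82719564e+01,  2.93043441e+01,  6.99671432e+00,
        6.76073789e-03, -1.74824168e-04]), 'tool_pos': array([0.22612522, 0.63551927, 0.2444531 ]), 'orientation': array([ 1.79906161e+02, -9.04906366e-03, -1.95904831e+01]), 'force': array([ 0.70168937, -0.90708655, -0.39404391]), 'moment': array([ 0.0039249 ,  0.03833372, -0.00133534]), 'gripper_force': 0.0, 'opening': 0.08777407606921614}
{'vertical_fov': 51.08178291940774, 'cx': 277.94971873961214, 'cy': 211.18406545065645, 'k1': -0.11909067321423684, 'position': array([ 0.29984448, -0.0077526 ,  1.25062502]), 'rotation': array([ 1.32959455e+01,  1.90729189e-03, -8.52797439e+01])}
{'vertical_fov': 44.26534973601588, 'cx': 281.2326093150769, 'cy': 206.19185410016343, 'k1': -0.1228955853695643, 'position': array([-0.19122027, -1.17773172,  0.72660714]), 'rotation': array([ 64.65356301,   0.27262741, -34.12359368])}
```

View pics/top0.png

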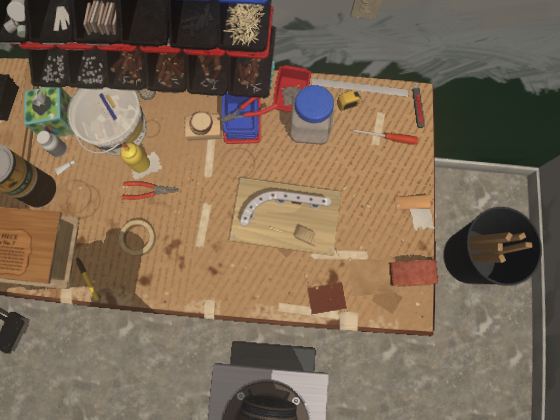

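View pics/scene0.png

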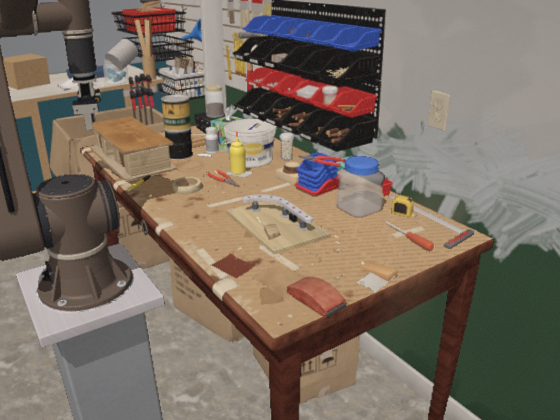

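The top view shows the board at about (230-342, 178-255), with the rail's straight end near (328,202) and its curved end near (244,222). I'll enlarge both views to find the screws.

```bash
python3 - <<'E'
import cv2
for n,(x0,y0,w,h),s in(("top",(225,170,125,90),6),("scene",(220,185,115,70),6)):
    im=cv2.imread(f"pics/{n}0.png")[y0:y0+h,x0:x0+w]
    im=cv2.resize(im,None,fx=s,fy=s,interpolation=cv2.INTER_CUBIC)
    for k in range(0,w,10): cv2.putText(im,str(x0+k),(k*s,8),0,.35,(0,0,255));cv2.line(im,(k*s+s//2,10),(k*s+s//2,16),(0,0,255))
    for k in range(0,h,10): cv2.putText(im,str(y0+k),(0,k*s+s//2+4),0,.35,(0,0,255))
    cv2.imwrite(f"pics/{n}0c.png",im)
E
```

```text
(no output)
```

View pics/top0c.png

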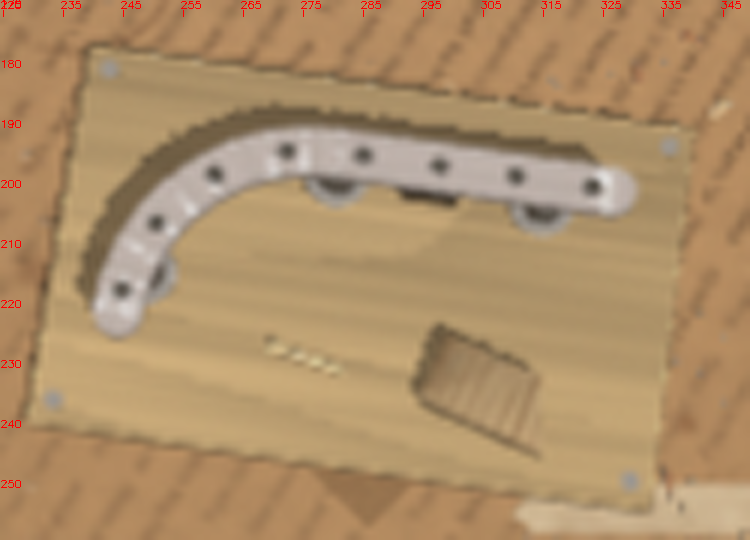

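View pics/scene0c.png

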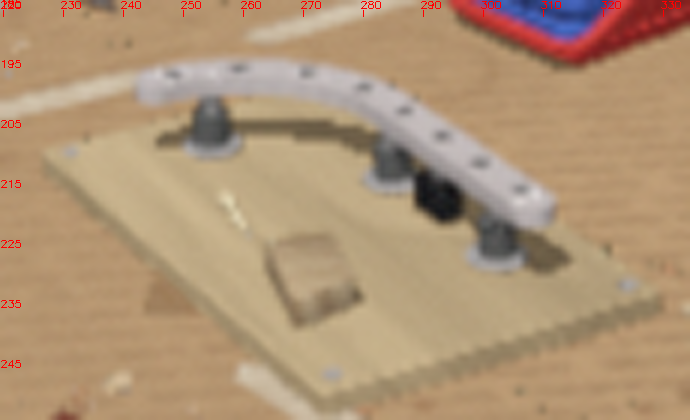

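Top crop: screws 1 to 8 run from crop (593,187) to (122,290). Scene crop: from (521,189) to (173,74). All eight show in both views, so I'll fit the board pose to them.

```bash
cat > h.py <<'E'
import numpy as np
from plant import ctrl,cams
from scipy.spatial.transform import Rotation as R
from scipy.optimize import least_squares
S=np.array([[45,-100],[45,-64],[45,-28],[45,8],[42,43],[26,75],[-1,98],[-35,109]])/1000.
def proj(n,P):
    c=cams.get_calibration(n);f=210/np.tan(np.radians(c["vertical_fov"]/2))
    q=(np.asarray(P)-c["position"])@R.from_euler("xyz",c["rotation"],degrees=True).as_matrix()
    s=np.c_[q[:,0],-q[:,1]]/-q[:,2:];s=s*(1+c["k1"]*(s**2).sum(1,keepdims=True))
    return s*f+[c["cx"],c["cy"]]
def W(p,z=.06,s=S):
    a=p[2];return np.c_[s@np.array([[np.cos(a),np.sin(a)],[-np.sin(a),np.cos(a)]])+p[:2],np.full(len(s),z)]
E
python3 - <<'E'
from h import *
c=lambda l,o:(np.array(l)+.5)/6-.5+o
M={"top":c([(593,187),(516,176),(440,166),(363,155),(287,151),(215,174),(156,223),(122,290)],[225,170]),
"scene":c([(521,189),(481,163),(443,136),(404,110),(363,88),(307,72),(239,69),(173,74)],[220,185])}
for ns in(["top"],["scene"],["top","scene"]):
    for fz in(0,1):
        r=least_squares(lambda p:np.concatenate([(proj(n,W(p[:3],p[3] if fz else .06))-M[n]).ravel() for n in ns]),[.6,0,0,.06])
        print(ns,fz,r.x[:2],np.degrees(r.x[2]),r.x[3],np.sqrt(np.mean(r.fun**2)))
        if len(ns)==2 and not fz: print(W(r.x).round(4).tolist(), np.round(r.fun.reshape(-1,2),1).tolist())
E
```

```text
['top'] 0 [ 0.58179753 -0.00592798] -3.519506577042031 0.06 0.10870374687443386
['top'] 1 [ 0.58040851 -0.00601182] -3.516264217792434 0.06537343846834953 0.06345491703310444
['scene'] 0 [ 0.57770293 -0.00720829] -3.025596098221084 0.06 0.12177991955960185
['scene'] 1 [ 0.58085606 -0.00267414] -2.872218782880875 0.05737975441384034 0.11406058247662892
['top', 'scene'] 0 [ 0.58044332 -0.00562792] -3.3667370118271758 0.06 0.42714874269563546
[[0.6195, -0.1081, 0.06], [0.6216, -0.0722, 0.06], [0.6237, -0.0362, 0.06], [0.6258, -0.0003, 0.06], [0.6249, 0.0348, 0.06], [0.6108, 0.0677, 0.06], [0.5852, 0.0923, 0.06], [0.5519, 0.1052, 0.06]] [[-0.4, 0.4], [-0.3, 0.5], [-0.3, 0.4], [-0.2, 0.5], [-0.0, 0.5], [-0.2, 0.5], [0.1, 0.5], [-0.1, 0.6], [0.4, -0.1], [0.4, -0.4], [0.3, -0.4], [0.5, -0.4], [0.7, -0.5], [0.4, -0.4], [0.7, -0.6], [0.6, -0.3]]
['top', 'scene'] 1 [ 0.58077357 -0.00535194] -3.3545090401127706 0.05900538617990448 0.4068445526376812
```

Both cameras agree to about 2-4 mm on the board pose: (0.5804, -0.0056), yaw -3.4°. That is well within the rail's width. Next I shut the fingers, turn to yaw 0 and travel high.

Emit:
{"fn": "play_rows", "kwargs": {
  "motion": [
    {"rz":-0.98},
    {"rz":-0.98},
    {"rz":-0.98},
    {"rz":-0.98},
    {"rz":-0.98},
    {"x":0.52,"y":1},
    {"x":0.52,"y":1},
    {"x":0.52,"y":1},
    {"x":0.52,"y":1},
    {"x":0.52,"y":1},
    {"x":0.52,"y":1},
    {"x":0.52,"y":1},
    {"x":0.52,"y":1},
    {"x":0.52,"y":1},
    {"x":0.52,"y":1},
    {"x":0.52,"y":1},
    {"x":0.52,"y":1},
    {"x":0.52,"y":1},
    {"x":0.52,"y":1},
    {"x":0.52,"y":1}
  ],
  "fingers": -1
}}

```text
$.motion[0]: bad value
```

Emit:
{"fn": "play_rows", "kwargs": {
  "motion": [
    {"x":0.52,"y":1},
    {"x":0.52,"y":1},
    {"x":0.52,"y":1},
    {"x":0.52,"y":1},
    {"x":0.52,"y":1},
    {"x":0.52,"y":1},
    {"x":0.52,"y":1},
    {"x":0.52,"y":1},
    {"x":0.52,"y":1},
    {"x":0.52,"y":1},
    {"x":0.52,"y":1},
    {"x":0.52,"y":1},
    {"x":0.52,"y":1},
    {"x":0.52,"y":1},
    {"x":0.52,"y":1},
    {"z":0.8},
    {"z":0.8},
    {"z":0.8},
    {"z":0.8},
    {}
  ]
}}

```text
$.motion[0]: bad value
```

Emit:
{"fn": "play_rows", "kwargs": {
  "motion": [
    {"x":0,"y":0,"z":0,"rx":0,"ry":0,"rz":-0.98},
    {"x":0,"y":0,"z":0,"rx":0,"ry":0,"rz":-0.98},
    {"x":0,"y":0,"z":0,"rx":0,"ry":0,"rz":-0.98},
    {"x":0,"y":0,"z":0,"rx":0,"ry":0,"rz":-0.98},
    {"x":0,"y":0,"z":0,"rx":0,"ry":0,"rz":-0.98}
  ],
  "fingers": -1
}}

```text
clock: 0.72
tool_pos: [0.2262, 0.6357, 0.2448]
orientation: [179.9, 0.0, 0.1]
force: [-0.4, 0.3, 0.0]
opening: 0.043
gripper_force: 0.0
```

Emit:
{"fn": "play_rows", "kwargs": {
  "motion": [
    {"x":0.52,"y":1,"z":0,"rx":0,"ry":0,"rz":0},
    {"x":0.52,"y":1,"z":0,"rx":0,"ry":0,"rz":0},
    {"x":0.52,"y":1,"z":0,"rx":0,"ry":0,"rz":0},
    {"x":0.52,"y":1,"z":0,"rx":0,"ry":0,"rz":0},
    {"x":0.52,"y":1,"z":0,"rx":0,"ry":0,"rz":0},
    {"x":0.52,"y":1,"z":0,"rx":0,"ry":0,"rz":0},
    {"x":0.52,"y":1,"z":0,"rx":0,"ry":0,"rz":0},
    {"x":0.52,"y":1,"z":0,"rx":0,"ry":0,"rz":0},
    {"x":0.52,"y":1,"z":0,"rx":0,"ry":0,"rz":0},
    {"x":0.52,"y":1,"z":0,"rx":0,"ry":0,"rz":0},
    {"x":0.52,"y":1,"z":0,"rx":0,"ry":0,"rz":0},
    {"x":0.52,"y":1,"z":0,"rx":0,"ry":0,"rz":0},
    {"x":0.52,"y":1,"z":0,"rx":0,"ry":0,"rz":0},
    {"x":0.52,"y":1,"z":0,"rx":0,"ry":0,"rz":0},
    {"x":0.52,"y":1,"z":0,"rx":0,"ry":0,"rz":0},
    {"x":0.52,"y":1,"z":0,"rx":0,"ry":0,"rz":0},
    {"x":0.52,"y":1,"z":0,"rx":0,"ry":0,"rz":0},
    {"x":0.52,"y":1,"z":0,"rx":0,"ry":0,"rz":0},
    {"x":0.52,"y":1,"z":0,"rx":0,"ry":0,"rz":0},
    {"x":0.52,"y":1,"z":0,"rx":0,"ry":0,"rz":0}
  ]
}}

```text
clock: 3.22
tool_pos: [0.4867, 0.1342, 0.2455]
orientation: [-180.0, -0.0, 0.0]
force: [-0.1, -0.4, -0.2]
opening: 0.0007
gripper_force: 0.0
```

Emit:
{"fn": "play_rows", "kwargs": {
  "motion": [
    {"x":0.52,"y":1,"z":0,"rx":0,"ry":0,"rz":0},
    {"x":0.52,"y":1,"z":0,"rx":0,"ry":0,"rz":0},
    {"x":0.52,"y":1,"z":0,"rx":0,"ry":0,"rz":0},
    {"x":0.52,"y":1,"z":0,"rx":0,"ry":0,"rz":0},
    {"x":0.52,"y":1,"z":0,"rx":0,"ry":0,"rz":0},
    {"x":0.52,"y":1,"z":0,"rx":0,"ry":0,"rz":0},
    {"x":0.52,"y":1,"z":0,"rx":0,"ry":0,"rz":0},
    {"x":0.52,"y":1,"z":0,"rx":0,"ry":0,"rz":0},
    {"x":0.52,"y":1,"z":0,"rx":0,"ry":0,"rz":0},
    {"x":0.52,"y":1,"z":0,"rx":0,"ry":0,"rz":0},
    {"x":0,"y":0,"z":1,"rx":0,"ry":0,"rz":0},
    {"x":0,"y":0,"z":1,"rx":0,"ry":0,"rz":0},
    {"x":0,"y":0,"z":1,"rx":0,"ry":0,"rz":0},
    {"x":0,"y":0,"z":1,"rx":0,"ry":0,"rz":0},
    {"x":0,"y":0,"z":1,"rx":0,"ry":0,"rz":0},
    {"x":0,"y":0,"z":0,"rx":0,"ry":0,"rz":0},
    {"x":0,"y":0,"z":0,"rx":0,"ry":0,"rz":0}
  ]
}}

```text
clock: 5.35
tool_pos: [0.6169, -0.1145, 0.1214]
orientation: [180.0, -0.1, 0.0]
force: [1.2, 0.2, 1.1]
opening: 0.0004
gripper_force: 0.0
```

Emit:
{"fn": "play_rows", "kwargs": {
  "motion": [
    {"x":0.08,"y":0,"z":0.6,"rx":0,"ry":0,"rz":0},
    {"x":0,"y":0,"z":0.6,"rx":0,"ry":0,"rz":0},
    {"x":0,"y":0,"z":0.3,"rx":0,"ry":0,"rz":0},
    {"x":0,"y":0,"z":0,"rx":0,"ry":0,"rz":0},
    {"x":0,"y":0,"z":0,"rx":0,"ry":0,"rz":0}
  ]
}}

```text
clock: 5.98
tool_pos: [0.6187, -0.1139, 0.0831]
orientation: [180.0, -0.0, 0.0]
force: [0.9, -0.8, 0.5]
opening: 0.0001
gripper_force: 0.0
```

```bash
python3 - <<'E'
from h import *
import cv2
o=ctrl.get_obs();print(o["tool_pos"],o["force"],o["orientation"])
im=cams.snapshot("scene")
p=proj("scene",[o["tool_pos"]-[0,0,.019]])[0];print(p)
a=cv2.resize(im[160:260,220:355],None,fx=5,fy=5,interpolation=cv2.INTER_CUBIC)
cv2.imwrite("pics/s1.png",a)
E
```

```text
[ 0.61873876 -0.11393692  0.08307431] [ 0.90443647 -0.78346017  0.47890162] [ 1.79993650e+02 -1.87263847e-02  2.62129200e-02]
[307.86841812 215.51888284]
```

View pics/s1.png

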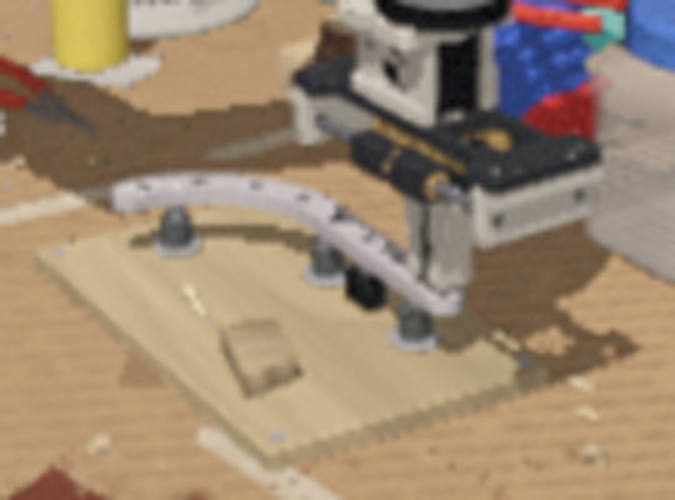

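The fingertips are just above the straight end, at crop (440,285). Their projected position matches what I see. Pressing gently now.

Emit:
{"fn": "play_rows", "kwargs": {
  "motion": [
    {"x":0,"y":0,"z":0.09,"rx":0,"ry":0,"rz":0},
    {"x":0,"y":0,"z":0.09,"rx":0,"ry":0,"rz":0},
    {"x":0,"y":0,"z":0.09,"rx":0,"ry":0,"rz":0},
    {"x":0,"y":0,"z":0.09,"rx":0,"ry":0,"rz":0},
    {"x":0,"y":0,"z":0,"rx":0,"ry":0,"rz":0},
    {"x":0,"y":0,"z":0,"rx":0,"ry":0,"rz":0}
  ]
}}

```text
clock: 6.78
tool_pos: [0.6187, -0.1139, 0.0741]
orientation: [180.0, -0.0, 0.0]
force: [-0.4, 0.4, 5.2]
opening: 0.0006
gripper_force: 2.2
```

```bash
python3 - <<'E'
from h import *
o=ctrl.get_obs();t=o["tool_pos"];print(t,o["force"])
p=np.array([.58044,-.00563,np.radians(-3.37)])
w=W(p)[:,:2]; w=np.r_[[t[:2]],w,W(p,s=np.array([[-.038,.109]]))[:,:2]]
# arc-following waypoints: extra mid-arc points every ~12 mm
arc=np.array([[45,y] for y in(-100,-64,-28,8,20)]+[[-45+90*np.cos(a),20+90*np.sin(a)] for a in np.radians([7.5,15,22.5,30,37.5,45,52.5,60,67.5,75,82.5,86])])/1000
q=np.r_[[t[:2]],W(p,s=arc)[:,:2]]
d=np.diff(q,axis=0)/.025
for a,b in zip(q[1:],d): print(a.round(4),"x %.3f y %.3f"%(b[0],-b[1]))
E
```

```text
[ 0.61866699 -0.11394327  0.0740858 ] [-0.39434724  0.44362305  5.2007235 ]
[ 0.6195 -0.1081] x 0.033 y -0.234
[ 0.6216 -0.0722] x 0.085 y -1.438
[ 0.6237 -0.0362] x 0.085 y -1.438
[ 6.258e-01 -3.000e-04] x 0.085 y -1.438
[0.6265 0.0117] x 0.028 y -0.479
[0.6265 0.0235] x -0.003 y -0.471
[0.6248 0.0351] x -0.065 y -0.466
[0.6217 0.0465] x -0.125 y -0.454
[0.6171 0.0573] x -0.183 y -0.434
[0.6112 0.0675] x -0.238 y -0.406
[0.604  0.0768] x -0.289 y -0.372
[0.5956 0.085 ] x -0.335 y -0.331
[0.5862 0.0921] x -0.375 y -0.284
[0.576 0.098] x -0.409 y -0.233
[0.5651 0.1024] x -0.436 y -0.177
[0.5537 0.1054] x -0.456 y -0.119
[0.5482 0.1062] x -0.217 y -0.035
```

Pressed 5 mm at 5.2 N, as expected. Running along the straight.

Emit:
{"fn": "play_rows", "kwargs": {
  "motion": [
    {"x":0.016,"y":-0.117,"z":0,"rx":0,"ry":0,"rz":0},
    {"x":0.016,"y":-0.117,"z":0,"rx":0,"ry":0,"rz":0},
    {"x":0.014,"y":-0.24,"z":0,"rx":0,"ry":0,"rz":0},
    {"x":0.014,"y":-0.24,"z":0,"rx":0,"ry":0,"rz":0},
    {"x":0.014,"y":-0.24,"z":0,"rx":0,"ry":0,"rz":0},
    {"x":0.014,"y":-0.24,"z":0,"rx":0,"ry":0,"rz":0},
    {"x":0.014,"y":-0.24,"z":0,"rx":0,"ry":0,"rz":0},
    {"x":0.014,"y":-0.24,"z":0,"rx":0,"ry":0,"rz":0}
  ]
}}

```text
clock: 7.78
tool_pos: [0.6214, -0.0717, 0.0739]
orientation: [180.0, 0.0, 0.0]
force: [0.3, -3.9, 4.6]
opening: 0.0002
gripper_force: 2.3
```

Emit:
{"fn": "play_rows", "kwargs": {
  "motion": [
    {"x":0.014,"y":-0.24,"z":0,"rx":0,"ry":0,"rz":0},
    {"x":0.014,"y":-0.24,"z":0,"rx":0,"ry":0,"rz":0},
    {"x":0.014,"y":-0.24,"z":0,"rx":0,"ry":0,"rz":0},
    {"x":0.014,"y":-0.24,"z":0,"rx":0,"ry":0,"rz":0},
    {"x":0.014,"y":-0.24,"z":0,"rx":0,"ry":0,"rz":0},
    {"x":0.014,"y":-0.24,"z":0,"rx":0,"ry":0,"rz":0},
    {"x":0.014,"y":-0.24,"z":0,"rx":0,"ry":0,"rz":0},
    {"x":0.014,"y":-0.24,"z":0,"rx":0,"ry":0,"rz":0},
    {"x":0.014,"y":-0.24,"z":0,"rx":0,"ry":0,"rz":0}
  ]
}}

```text
clock: 8.9
tool_pos: [0.6245, -0.0177, 0.0738]
orientation: [180.0, 0.0, 0.0]
force: [-0.4, -4.0, 4.7]
opening: 0.0007
gripper_force: 2.3
```

```bash
python3 - <<'E'
from h import *
import cv2
o=ctrl.get_obs();print(o["tool_pos"],o["force"])
im=cams.snapshot("scene");old=cv2.imread("pics/scene0.png")
g=lambda i:np.float32(cv2.cvtColor(i,cv2.COLOR_BGR2GRAY))
for n,(y,x,h,w) in {"leftcorner":(205,222,20,40),"front":(228,250,30,45),"table":(265,200,40,60)}.items():
    print(n,cv2.phaseCorrelate(g(old[y:y+h,x:x+w]),g(im[y:y+h,x:x+w])))
cv2.imwrite("pics/s2.png",cv2.resize(im[160:260,220:355],None,fx=5,fy=5,interpolation=cv2.INTER_CUBIC))
E
```

```text
[ 0.62450046 -0.01771677  0.07384947] [-0.40625926 -3.9686808   4.67800195]
leftcorner ((-0.02618634058031688, -0.07849569164244308), 0.9771080666780472)
front ((0.4608550767353101, 0.07063404396932782), 1.0232828714229443)
table ((0.022802194282057542, 0.011588496386167435), 0.9963324397802353)
```

View pics/s2.png

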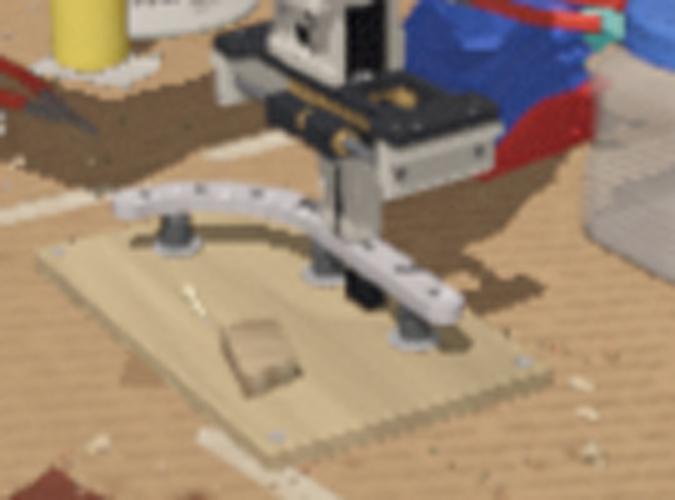

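The board has not moved: its left corner stays at crop (40,255). The rail is pressed and the tips ride on its centre line, so I carry on round the bend.

Emit:
{"fn": "play_rows", "kwargs": {
  "motion": [
    {"x":0.014,"y":-0.24,"z":0,"rx":0,"ry":0,"rz":0},
    {"x":0.014,"y":-0.24,"z":0,"rx":0,"ry":0,"rz":0},
    {"x":0.014,"y":-0.24,"z":0,"rx":0,"ry":0,"rz":0},
    {"x":0.014,"y":-0.24,"z":0,"rx":0,"ry":0,"rz":0},
    {"x":0.014,"y":-0.22,"z":0,"rx":0,"ry":0,"rz":0},
    {"x":0,"y":-0.235,"z":0,"rx":0,"ry":0,"rz":0},
    {"x":-0.003,"y":-0.235,"z":0,"rx":0,"ry":0,"rz":0},
    {"x":-0.025,"y":-0.233,"z":0,"rx":0,"ry":0,"rz":0},
    {"x":-0.04,"y":-0.233,"z":0,"rx":0,"ry":0,"rz":0},
    {"x":-0.055,"y":-0.227,"z":0,"rx":0,"ry":0,"rz":0},
    {"x":-0.07,"y":-0.227,"z":0,"rx":0,"ry":0,"rz":0}
  ]
}}

```text
clock: 10.32
tool_pos: [0.6214, 0.0466, 0.0739]
orientation: [-180.0, -0.0, 0.0]
force: [1.1, -3.7, 4.8]
opening: 0.0007
gripper_force: 2.2
```

On track: the target was (0.6217, 0.0465).

Emit:
{"fn": "play_rows", "kwargs": {
  "motion": [
    {"x":-0.085,"y":-0.219,"z":0,"rx":0,"ry":0,"rz":0},
    {"x":-0.098,"y":-0.215,"z":0,"rx":0,"ry":0,"rz":0},
    {"x":-0.112,"y":-0.207,"z":0,"rx":0,"ry":0,"rz":0},
    {"x":-0.126,"y":-0.199,"z":0,"rx":0,"ry":0,"rz":0},
    {"x":-0.138,"y":-0.19,"z":0,"rx":0,"ry":0,"rz":0},
    {"x":-0.151,"y":-0.182,"z":0,"rx":0,"ry":0,"rz":0},
    {"x":-0.162,"y":-0.171,"z":0,"rx":0,"ry":0,"rz":0},
    {"x":-0.173,"y":-0.16,"z":0,"rx":0,"ry":0,"rz":0},
    {"x":-0.183,"y":-0.148,"z":0,"rx":0,"ry":0,"rz":0},
    {"x":-0.192,"y":-0.136,"z":0,"rx":0,"ry":0,"rz":0}
  ]
}}

```text
clock: 11.58
tool_pos: [0.5857, 0.0921, 0.0739]
orientation: [-180.0, -0.0, 0.0]
force: [1.9, -1.5, 4.0]
opening: 0.0002
gripper_force: 2.3
```

Emit:
{"fn": "play_rows", "kwargs": {
  "motion": [
    {"x":-0.2,"y":-0.123,"z":0,"rx":0,"ry":0,"rz":0},
    {"x":-0.208,"y":-0.11,"z":0,"rx":0,"ry":0,"rz":0},
    {"x":-0.215,"y":-0.096,"z":0,"rx":0,"ry":0,"rz":0},
    {"x":-0.221,"y":-0.081,"z":0,"rx":0,"ry":0,"rz":0},
    {"x":-0.226,"y":-0.066,"z":0,"rx":0,"ry":0,"rz":0},
    {"x":-0.23,"y":-0.053,"z":0,"rx":0,"ry":0,"rz":0},
    {"x":-0.217,"y":-0.035,"z":0,"rx":0,"ry":0,"rz":0},
    {"x":0,"y":0,"z":0,"rx":0,"ry":0,"rz":0},
    {"x":0,"y":0,"z":0,"rx":0,"ry":0,"rz":0}
  ]
}}

```text
clock: 12.7
tool_pos: [0.5472, 0.106, 0.0736]
orientation: [-180.0, 0.1, 0.0]
force: [-0.9, 3.4, 4.8]
opening: 0.0005
gripper_force: 2.4
```

Past screw 8 and still pressed. Lifting straight up.

Emit:
{"fn": "play_rows", "kwargs": {
  "motion": [
    {"x":0,"y":0,"z":-0.12,"rx":0,"ry":0,"rz":0},
    {"x":0,"y":0,"z":-0.12,"rx":0,"ry":0,"rz":0},
    {"x":0,"y":0,"z":-0.2,"rx":0,"ry":0,"rz":0},
    {"x":0,"y":0,"z":-0.6,"rx":0,"ry":0,"rz":0},
    {"x":0,"y":0,"z":-1,"rx":0,"ry":0,"rz":0},
    {"x":0,"y":0,"z":-1,"rx":0,"ry":0,"rz":0},
    {"x":0,"y":0,"z":-1,"rx":0,"ry":0,"rz":0},
    {"x":0,"y":0,"z":-1,"rx":0,"ry":0,"rz":0},
    {"x":0,"y":0,"z":0,"rx":0,"ry":0,"rz":0},
    {"x":0,"y":0,"z":0,"rx":0,"ry":0,"rz":0}
  ]
}}

```text
clock: 13.95
tool_pos: [0.5476, 0.1057, 0.2]
orientation: [-180.0, 0.0, -0.0]
force: [0.1, 1.3, 0.1]
opening: 0.0002
gripper_force: 0.0
```

```bash
python3 - <<'E'
from h import *
import cv2
o=ctrl.get_obs();print(o["tool_pos"],o["force"])
im=cams.snapshot("scene")
a=np.vstack([i[170:255,220:340] for i in (cv2.imread("pics/scene0.png"),im)])
cv2.imwrite("pics/s3.png",cv2.resize(a,None,fx=3.5,fy=3.5,interpolation=cv2.INTER_CUBIC))
E
```

```text
[0.54759478 0.10572689 0.20000599] [0.13138744 1.31280288 0.06545844]
```

View pics/s3.png

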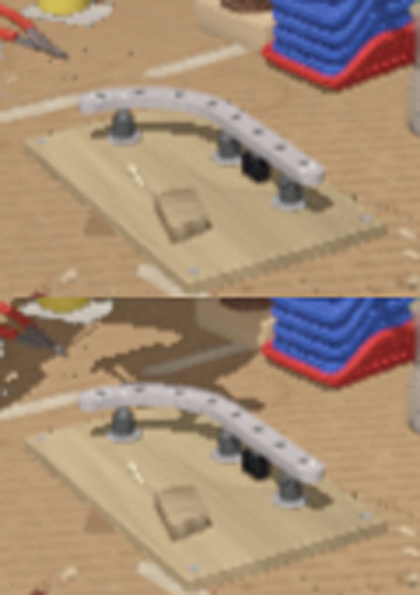

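Before (top) and after (bottom) match: the rail is back up, its straight end at (315,172) before and (315,470) after, and the board, offcut and brass screw have not moved. Handing in.

```bash
python3 -c "
from plant import workorder
print(workorder.close_job())"
```

```text
the job is handed in; nothing more can be done
None
```

I ran the shut fingertips along the rail from the straight end, over all eight screws, to the curved end; every check read about 5 mm of press at 4–5 N, the rail sprang back up, nothing else appeared to move, and the job is handed in at about 14 s.

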